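Scrape the bark chips off the potting board

ROBOT

A 6-joint arm with a two-finger parallel gripper is mounted at the origin on the work surface. World frame = base frame: x ahead of the robot, y to its left, z up, the work surface at z = 0. Lengths are in m, angles in degrees, forces in N, time in s.
With the tool pointing down it reaches from about 0.4 to 0.925 m from the base axis. Payload 12.5 kg.
Tool frame: the origin (TCP) lies midway between the tips of the shut fingers; the grasp point (between the pads) lies 19 mm behind it; z points along the fingers, y is the line along which they close (so a half turn about z gives the same grasp; the last joint's range is limited). The gripper opens to 95 mm and grips with 3 to 60 N. Pads are 20 mm wide; open, the fingers measure 119 mm over their backs; the gripper's body (75 mm by 180 mm) begins 59 mm behind the grasp point.
Start: joints at [66.83, 28.126, 89.318, -0, 62.55, -6.05], TCP at [0.184, 0.597, 0.215] pointing down, gripper open.
Joint ranges: [-177.58, 177.58], [-47.91, 125.51], [2.72, 160], [-65.01, 245.01], [3.68, 167.84], [-153.87, 153.87]. Speed limits (degrees/s): [127.2, 127.2, 159.86, 180, 180, 180].

INTERFACE

Orientations are given as [roll, pitch, yaw] about the fixed x, y, z axes, in that order (R = Rz(yaw) Ry(pitch) Rx(roll)).
In Python, from workcell import bot gives the robot as it stands. The module is installed in compiled form; this text tells all that it offers.
- The arm moves only by the tool drive_tool, never from a script. Its argument "plan" is a list of rows, each a list of 5 numbers: the shift along the tool's x, y, z in m, then the turn about the tool's z in rad, then the opening, from -1 (shut) to 1 (fully open). In form: [[dx, dy, dz, twist, hand], ...]. A call has 1 to 20 rows; each row shifts and turns the commanded pose from where the row before left it, along the tool's axes as they then stand; what a row does not reach is not made up. A row lasts 1/12 s, in which the tool goes at most 41.7 mm and 7.16 degrees, less where a joint would pass 70% of its speed; a pose out of reach is approached as far as the arm can. A call is refused whole if a number of a shift passes 0.0417 or a number of a turn 0.125, either way. A call with a gripper value outside its range is refused whole. The fingers move at their own pace and stop on an object; the grip force is fixed at half the most. Time passes only in rows, so rows that do not move let the fingers close. It gives the time, the measured TCP pose, the force, the opening and the grip force at its end, in the units of the state.
- bot.sense(): the state, without advancing time (a new reading comes with each control period).
- bot.capture(name): name is "side" or "top" or "wrist"; returns the picture (400x640x3 uint8, blue, green, red); there is no depth.
- bot.camera_params(name): a dict with "mtx" (3x3 intrinsics, pixels), "R" (3x3) and "t" (3): a world point X has camera coordinates R X + t. Camera axes: x right, y down, z forward; pixel columns grow to the right and rows downward; lengths in m; the calibration is good to about 2 mm. A picture is of the moment at which its call begins: read the wrist's pose just before it. camera_params takes no time and is no camera call; for the wrist camera it gives the pose at the moment of the call.
- bot.job_done(): hands the job in; it is judged then, once.
Trained networks look in the newest picture that a camera, given by its name, has taken for a name from the list of things; names that differ only in an ending like _2 or _b are one class to them, and where a whole thing is asked for, a point or a joint stands for the part that bears it (a point fixed in the world has none). Each returns a list of dicts, best first, with "p" (0 to 1); they miss things now and then, are a little off and sometimes report something else, mostly with a low value. They report only what shows in the picture. A call takes as long as a camera call. They do not tell look-alikes from the thing itself.
- bot.search_frame(camera, target): "position" ([column, row] in pixels, amid what is visible of it).
- bot.regions_of(camera, target): "pixels" (400x640 bool, what is visible of it) and "position" ([column, row] in pixels, amid what is visible of it).
The state is a dict: "time_s": time; "qpos": joint angles; "joint_velocities": joint speeds; "joint_efforts": joint torques, N m; "tcp_pos": TCP position; "tool_rot": TCP orientation; "force": force on the tool from outside, world axes, zero at the start; "moment": the same for the moment, N m; "opening": finger opening in m; "grip_force": force on a finger pad.
Only numpy, scipy, OpenCV 4.12 (cv2) and the standard library are available. Lean on these libraries where they do the work, as an engineer would, in place of code of your own. Each camera call takes 0.05 s, during which the arm holds its last target. There are 200 camera calls.

TASK

Pick up the long blue scraper block and use it to wipe both loose bark chips off the white potting board, over its edge into the attached grey catch tray. Never touch the chips with the gripper or arm. Finish by leaving the blue scraper standing upright on its rubber sole on the cleared white board, let go.

Things in the scene. Friction and masses are not known exactly. Their poses are not given: they have to be found in the camera images.
- station: Fixed potting station: rimless white board, x -100 to 100, y -125 to 125 mm, top 45 mm above the table; along its +y edge (robot's left, within 20 deg) a grey open catch tray: x -100 to 100, y 125 to 245 mm, floor 5 mm high, its three outer walls 5 mm thick and 40 mm high, lower than the board. Origin: on the table under the board's centre, z up.
- scraper: Loose blue scraper, 100-200 g, standing on its black rubber sole on the table, right of the station. Origin: sole centre, z up. Base 30 (x) by 130 (y) by 28 mm high; on it a centred blue grip rib 22 (x) by 80 (y), from 28 to 72 mm high: grasp across x. Half turn looks alike. Wipe along its x, sole on or under 5 mm above the board. A like yellow scraper, only 60 mm long, is a bystander.
- chip_a: Brown bark chip, loose, flat on the white board: 32 by 26 mm, 14 mm thick, 12 g. Origin: centre of its underside. Pushed past the board's edge it drops into the tray. Both chips lie within 40 mm of the station's line x = 0, so one pass of the scraper along station +y can take both; the board at station y below -65 mm is free for setting the scraper down behind them.
- chip_b: The second brown bark chip, alike in all to chip_a, on the same white board but nearer to the tray. Origin: centre of its underside.
Not all that is in view belongs to the job. Leave any pink or turquoise look-alike of the chip_b alone.

How it is judged:
By the outcome, as a careful person would: the job done as asked, in the order asked, and still so for the second after the job is handed in, with the robot touching nothing.
It also fails if it takes over 43 s, if anything falls off the work surface, if the arm or the gripper's body presses on something with over 40 N, if the wrist force passes 120 N, or if a joint passes its speed limit or range.

## Working session

There is one attempt and no reset: what is moved stays moved. The work goes in short steps, Python scripts to look and compute and a tool call to move; the robot and the scene stay as the last step left them, time stands still between calls to the robot, and variables do not carry over. Pictures are saved under pics/ and viewed, at most 10 in all, crops included, and the job is handed in when it is done.

Besides the shell and the picture viewer there is one more tool, called after "Emit:" as name(argument=value, ...) on one line, values as JSON. drive_tool: Moves the arm, as the interface text tells. Its arguments: {"type":"object","properties":{"plan":{"type":"array"}},"required":["plan"]}

```bash
mkdir -p pics
python3 - <<'E'
from workcell import bot
import cv2,numpy as np
s=bot.sense();print(s['time_s'],s['tcp_pos'],s['tool_rot'],s['opening'])
a=bot.capture('top');b=bot.capture('side')
cv2.imwrite('pics/top.png',a);cv2.imwrite('pics/side.png',b)
for c in('top','side'):
  p=bot.camera_params(c);print(c,np.round(p['mtx'],1).tolist(),np.round(p['R'],4).tolist(),np.round(p['t'],4).tolist())
  for t in('scraper','chip_a','station'):
    print(t,[(np.round(d['position']),round(d['p'],2)) for d in bot.search_frame(c,t)])
E
```

```text
0.0 [0.18385623 0.5970687  0.21405274] [-1.79935130e+02 -7.84728196e-03  1.62881034e+02] 0.09512387140021769
top [[488.5, 0.0, 311.6], [0.0, 488.5, 193.8], [0.0, 0.0, 1.0]] [[-0.0234, -0.9997, 0.0085], [-0.9893, 0.0219, -0.1445], [0.1442, -0.0118, -0.9895]] [-0.0704, 0.5021, 0.9631]
scraper [(array([430., 138.]), 0.77)]
chip_a [(array([256., 164.]), 0.76), (array([227., 245.]), 0.75), (array([226., 155.]), 0.72), (array([165., 240.]), 0.65)]
station [(array([218., 146.]), 0.67)]
side [[458.4, 0.0, 321.1], [0.0, 458.4, 200.5], [0.0, 0.0, 1.0]] [[-0.888, -0.4598, -0.0058], [-0.3305, 0.6469, -0.6873], [0.3198, -0.6084, -0.7264]] [0.4067, 0.2728, 0.7354]
scraper [(array([325., 132.]), 0.79)]
chip_a [(array([266., 239.]), 0.79), (array([283., 377.]), 0.64), (array([236., 256.]), 0.63), (array([360., 252.]), 0.63), (array([322., 311.]), 0.49)]
station []
```

View pics/top.png

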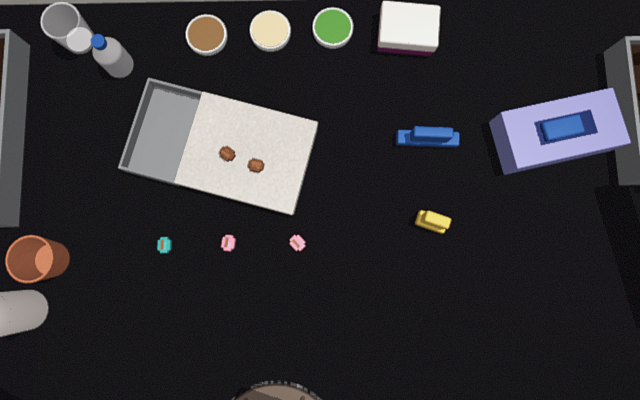

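View pics/side.png

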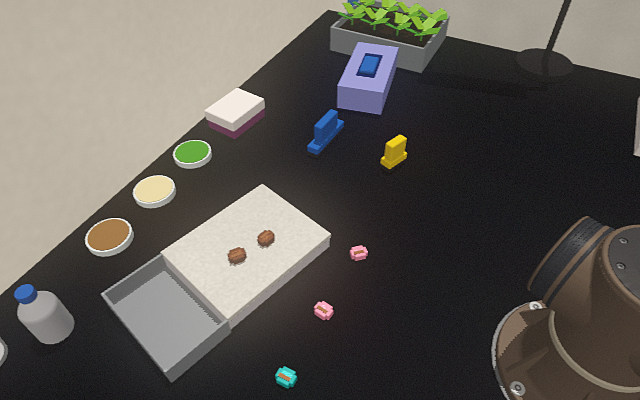

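The top view shows the blue scraper at (430,138), with the short yellow one at (433,221) and a lilac box with a blue inlay at (563,127). The brown chips are at (227,154) and (256,165) on the white board. Pink chips at (228,243) and (297,243) and a turquoise one at (164,245) are look-alikes on the table. The tray is at the left, toward +y.

I choose the scraper at (430,138) and the two brown chips.

```bash
cat > h.py <<'E'
import cv2,numpy as np
from workcell import bot
from scipy.optimize import minimize
def proj(P,p): return cv2.projectPoints(np.float64(P).reshape(-1,1,3),cv2.Rodrigues(p['R'])[0],np.float64(p['t']),p['mtx'],None)[0].reshape(-1,2)
def ray(px,p,z):
    R=np.array(p['R']);c=-R.T@p['t'];d=R.T@np.linalg.inv(p['mtx'])@[*px,1];return c+d*(z-c[2])/d[2]
def box(x,y,z0,z1): return np.array([[a,b,c] for a in(x[0],x[1]) for b in(y[0],y[1]) for c in(z0,z1)])
SCR=[box((-.015,.015),(-.065,.065),0,.028),box((-.011,.011),(-.04,.04),.028,.072)]
BOARD=[box((-.1,.1),(-.125,.125),.0449,.045)]
def sil(parts,q,p,z=0,k=4):
    m=np.zeros((400*k,640*k),np.uint8);c,s=np.cos(q[2]),np.sin(q[2])
    for b in parts:
        P=b@np.array([[c,s,0],[-s,c,0],[0,0,1]])+[q[0],q[1],z]
        cv2.fillConvexPoly(m,cv2.convexHull(np.int32(np.round(proj(P,p)*k+k/2))),255)
    return cv2.resize(m,(640,400),interpolation=cv2.INTER_AREA)/255.
def fit(parts,q0,obs,z=0):
    f=lambda v:sum(np.abs(sil(parts,(v[0],v[1],v[2]*5),p,z)-m).sum()/m.sum() for m,p in obs)
    q=np.array([q0[0],q0[1],q0[2]/5])
    for st in(.02,.005):
        r=minimize(f,q,method='Nelder-Mead',options=dict(initial_simplex=np.vstack([q]+[q+st*e for e in np.eye(3)])));q=r.x
    return [q[0],q[1],q[2]*5],r.fun
E
python3 - <<'E'
from h import *
pt={c:bot.camera_params(c) for c in('top','side')}
im={c:bot.capture(c) for c in pt}
def comp(m,px):
    n,l=cv2.connectedComponents(m.astype(np.uint8));return (l==l[px[1],px[0]]).astype(float)
ob=[]
for c,px in(('top',(433,133)),('side',(326,125))):
    I=im[c].astype(int);m=(I[...,0]>60)&(I[...,0]-I[...,2]>40);m=comp(m,px);ob.append((m,pt[c]));print(m.sum())
g=ray((430,138),pt['top'],.03);print(g)
for o in(ob,ob[:1],ob[1:]):print('scr',fit(SCR,(g[0],g[1],0),o))
ob=[]
for c,px in(('top',(240,190)),('side',(230,300))):
    I=im[c].astype(int);m=(I.min(2)>165);m=cv2.morphologyEx(m.astype(np.uint8),cv2.MORPH_CLOSE,np.ones((25,25)));m=comp(m,px);ob.append((m,pt[c]));print(m.sum())
g=ray((247,153),pt['top'],.045);print(g)
for o in(ob,ob[:1],ob[1:]):
  q,e=fit(BOARD,(g[0],g[1],-.2),o);print('st',q,e)
  c,s=np.cos(q[2]),np.sin(q[2])
  for n,l in(('top',((256,165),(227,154))),('side',((266,238),(236,255)))):
    for px in l:
      w=ray(px,pt[n],.053);d=w[:2]-q[:2];print(n,w,'station',c*d[0]+s*d[1],-s*d[0]+c*d[1])
E
```

```text
1150.0
864.0
[ 0.61434958 -0.33319875  0.03      ]
scr ([np.float64(0.6185914709490459), np.float64(-0.3326227873613252), np.float64(-0.02447029265052941)], np.float64(0.31717303684758924))
scr ([np.float64(0.6192511112205815), np.float64(-0.3313390148251921), np.float64(-0.040523576145210155)], np.float64(0.10724978687127024))
scr ([np.float64(0.6219294205243451), np.float64(-0.3399691706333774), np.float64(-0.0042383075410139725)], np.float64(0.18188090050835146))
11759.0
69232.0
[0.58679535 0.048939   0.045     ]
st [np.float64(0.5902851646202677), np.float64(0.05110791093912526), np.float64(-0.28703360334120814)] 0.8607658962921491
top [0.55961584 0.02984186 0.053     ] station -0.023393978037500995 -0.029078752503461397
top [0.58370212 0.08861064 0.053     ] station -0.016931052851288042 0.034104695020567295
side [0.55902136 0.02857937 0.053     ] station -0.023606717969312754 -0.03045789747216879
side [0.5864852  0.08690947 0.053     ] station -0.013780221724146084 0.033261040542362987
st [np.float64(0.5901829769037987), np.float64(0.05105759812124777), np.float64(-0.2873927656
[... 169 characters left out ...]
0.016859565588212996 0.03417582652428708
side [0.55902136 0.02857937 0.053     ] station -0.023512041825167 -0.0303891594516107
side [0.5864852  0.08690947 0.053     ] station -0.013708431655396243 0.0333333037603147
st [np.float64(0.5957664090582577), np.float64(0.06715981894831557), np.float64(-0.2885811426847782)] 0.8317243074720067
top [0.55961584 0.02984186 0.053     ] station -0.02403528719098124 -0.046062980598544016
top [0.58370212 0.08861064 0.053     ] station -0.017670148575603235 0.017130392894183034
side [0.55902136 0.02857937 0.053     ] station -0.024245892587802284 -0.047442453139092775
side [0.5864852  0.08690947 0.053     ] station -0.014518015633412349 0.016291615459391257
```

Emit:
drive_tool(plan=[[-0.0368, -0.0061, 0, 0, 1], [-0.0368, -0.0061, 0, 0, 1], [-0.0368, -0.0061, 0, 0, 1], [-0.0368, -0.0061, 0, 0, 1], [-0.0368, -0.0061, 0, 0, 1], [-0.0368, -0.0061, 0, 0, 1], [-0.0213, -0.0329, 0, 0, 1], [-0.0213, -0.0329, 0, 0, 1], [-0.0213, -0.0329, 0, 0, 1], [-0.0213, -0.0329, 0, 0, 1], [-0.0213, -0.0329, 0, 0, 1], [-0.0213, -0.0329, 0, 0, 1], [-0.0213, -0.0329, 0, 0, 1], [-0.0213, -0.0329, 0, 0, 1], [-0.0213, -0.0329, 0, 0, 1], [-0.0213, -0.0329, 0, 0, 1], [-0.0213, -0.0329, 0, 0, 1], [-0.0213, -0.0329, 0, 0, 1], [-0.0213, -0.0329, 0, 0, 1], [-0.0213, -0.0329, 0, 0, 1]])

```text
time_s: 2.17
tcp_pos: [0.5338, -0.0326, 0.2148]
tool_rot: [180.0, 0.0, 162.9]
force: [1.3, 0.4, -0.1]
opening: 0.095
grip_force: 0.0
```

Emit:
drive_tool(plan=[[-0.0213, -0.0329, 0, 0, 1], [-0.0213, -0.0329, 0, 0, 1], [-0.0213, -0.0329, 0, 0, 1], [-0.0213, -0.0329, 0, 0, 1], [-0.0213, -0.0329, 0, 0, 1], [-0.0213, -0.0329, 0, 0, 1], [-0.0213, -0.0329, 0, 0, 1], [-0.0213, -0.0329, 0, 0, 1], [0, 0, 0, 0.119, 1], [0, 0, 0, 0.119, 1], [0, 0, 0, 0.119, 1], [0, 0, 0, 0.119, 1], [0, 0, 0, 0.119, 1], [0, 0, 0, 0.119, 1], [0, 0, 0, 0.119, 1], [0, 0, 0, 0.119, 1], [0, 0, 0, 0.119, 1], [0, 0, 0, 0.119, 1], [0, 0, 0, 0.119, 1], [0, 0, 0, 0, 1]])

```text
time_s: 3.83
tcp_pos: [0.619, -0.3323, 0.2145]
tool_rot: [180.0, -0.0, 87.6]
force: [0.2, 0.0, -0.1]
opening: 0.0952
grip_force: 0.0
```

Run:
```python
from h import *
s=bot.sense();print(s['time_s'],s['tcp_pos'],s['tool_rot'],s['force'])
p=bot.camera_params('wrist');I0=bot.capture('wrist');cv2.imwrite('pics/w1.png',I0)
r=bot.regions_of('wrist','scraper')
for d in r: print(d['position'],d['p'],d['pixels'].sum())
m=(r[0]['pixels']).astype(float)
I=I0.astype(int);b=((I[...,0]>60)&(I[...,0]-I[...,2]>40)).astype(np.uint8)
n,l=cv2.connectedComponents(b);ids=l[(m>0)&(b>0)];m2=(l==np.bincount(ids).argmax()).astype(float);print(m2.sum())
for mm in(m,m2):print(fit(SCR,(.619,-.332,-.03),[(mm,p)]))
```

```text
3.8333 [ 0.61898859 -0.33233202  0.21454529] [ 1.79999638e+02 -6.76604705e-03  8.75641371e+01] [ 0.16837817  0.02831954 -0.08942658]
[320.2, 167.1] 0.69 2682
2666.0
([np.float64(0.6169036050986723), np.float64(-0.3310853367775674), np.float64(-0.05529285238577004)], np.float64(0.04097907619423609))
([np.float64(0.6167988244025402), np.float64(-0.33208333279347163), np.float64(-0.05477554278901624)], np.float64(0.029514731624082493))
```

View pics/w1.png

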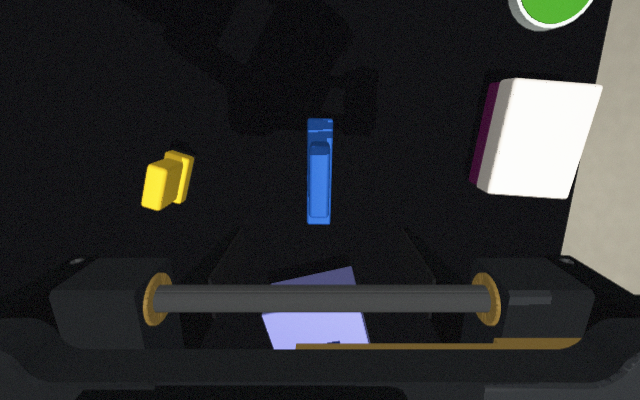

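The wrist view confirms the long blue scraper at (320,170). The short yellow one at (168,180) and the lilac box at (315,320) are clear of the grasp. I'm going down to grip.

Emit:
drive_tool(plan=[[0, -0.002, 0.03, 0.012, 1], [0, 0, 0.03, 0, 1], [0, 0, 0.03, 0, 1], [0, 0, 0.03, 0, 1], [0, 0, 0.025, 0, 1], [0, 0, 0.02, 0, 1], [0, 0, 0.0135, 0, 1], [0, 0, 0, 0, 1], [0, 0, 0, 0, -1], [0, 0, 0, 0, -1], [0, 0, 0, 0, -1], [0, 0, 0, 0, -1], [0, 0, 0, 0, -1], [0, 0, 0, 0, -1], [0, 0, 0, 0, -1], [0, 0, 0, 0, -1], [0, 0, 0, 0, -1], [0, 0, 0, 0, -1]])

```text
time_s: 5.43
tcp_pos: [0.617, -0.3322, 0.0361]
tool_rot: [180.0, -0.0, 87.2]
force: [0.9, -0.2, -0.4]
opening: 0.0338
grip_force: 0.0
```

Emit:
drive_tool(plan=[[0, 0, 0, 0, -1], [0, 0, 0, 0, -1], [0, 0, 0, 0, -1], [0, 0, 0, 0, -1], [0, 0, 0, 0, -1], [0, 0, 0, 0, -1]])

```text
time_s: 5.93
tcp_pos: [0.6169, -0.3322, 0.036]
tool_rot: [-180.0, -0.0, 87.2]
force: [1.1, -0.5, -1.2]
opening: 0.0218
grip_force: 30.0
```

Emit:
drive_tool(plan=[[0, 0, -0.02, 0, -1], [0, 0, -0.04, 0, -1], [0, 0, -0.04, 0, -1], [0.0365, -0.01, 0, 0, -1], [0.0365, -0.01, 0, 0, -1], [0.0365, -0.01, 0, 0, -1], [0.0365, -0.01, 0, 0, -1], [0.0365, -0.01, 0, 0, -1], [0.0365, -0.01, 0, 0, -1], [0.0365, -0.01, 0, 0, -1], [0.0365, -0.01, 0, 0, -1]])

```text
time_s: 6.85
tcp_pos: [0.5507, -0.0351, 0.1363]
tool_rot: [180.0, -0.0, 87.2]
force: [0.1, -0.5, -0.5]
opening: 0.0217
grip_force: 30.0
```

Emit:
drive_tool(plan=[[0, 0, 0, -0.121, -1], [0, 0, 0, -0.121, -1], [0, 0, 0, -0.121, -1], [0, 0, 0, -0.121, -1], [0, 0, 0, -0.121, -1], [0, 0, 0, -0.121, -1], [0, 0, 0, -0.121, -1], [0, 0, 0, -0.121, -1], [0, 0, 0, -0.121, -1], [0, 0, 0, -0.121, -1], [0, 0, 0, -0.121, -1], [0, 0, 0, 0, -1]])

```text
time_s: 7.85
tcp_pos: [0.5514, -0.0367, 0.1362]
tool_rot: [180.0, 0.0, 163.8]
force: [0.1, 0.3, -0.8]
opening: 0.0219
grip_force: 30.0
```

Run:
```python
from h import *
s=bot.sense();print(s['time_s'],s['tcp_pos'],s['tool_rot'],s['force'],s['opening'])
I=bot.capture('side');cv2.imwrite('pics/s2.png',I[100:400,60:460].repeat(2,0).repeat(2,1))
p=bot.camera_params('side')
z=s['tcp_pos'][2]-.036;q=(s['tcp_pos'][0],s['tcp_pos'][1],np.radians(s['tool_rot'][2]-90))
b=((I[...,0]>60)&(I[...,0].astype(int)-I[...,2]>40)).astype(float)
n,l,st,c=cv2.connectedComponentsWithStats(b.astype(np.uint8))
S=sil(SCR,q,p,z);ids=l[(S>.5)&(b>0)];m=(l==np.bincount(ids).argmax()).astype(float)
print(m.sum(),S.sum());ys,xs=np.nonzero(m);print(xs.min(),xs.max(),ys.min(),ys.max());ys,xs=np.nonzero(S>.5);print(xs.min(),xs.max(),ys.min(),ys.max())
```

```text
7.85 [ 0.55136168 -0.03668408  0.13618432] [1.79996050e+02 6.86655797e-03 1.63775407e+02] [ 0.09839711  0.32229583 -0.79450078] 0.021903111908170042
1184.0 1973.5333333333333
261 315 168 216
256 316 159 221
```

View pics/s2.png

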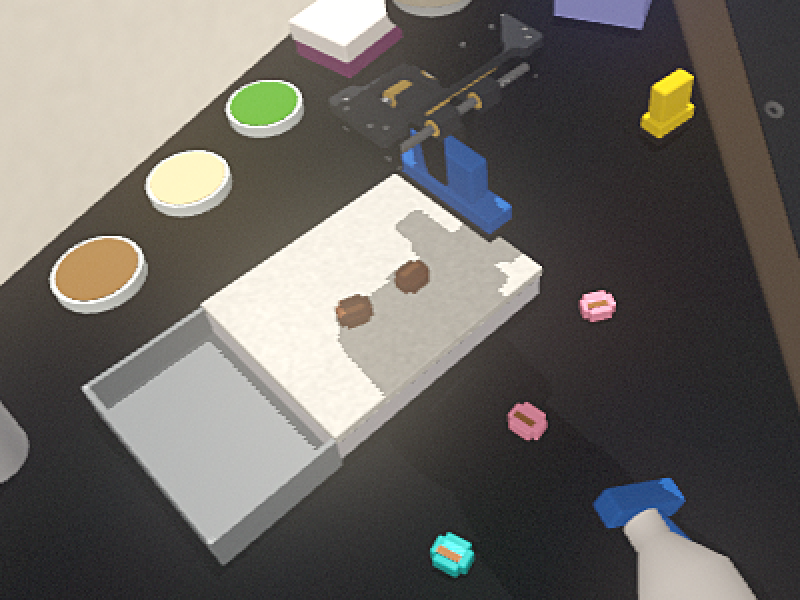

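The scraper is level in the gripper above the rear of the board, parallel to its short edge, at crop (455,185). Both brown chips are ahead of it, at crop (412,277) and (354,311). I'm lowering it.

Emit:
drive_tool(plan=[[0, 0, 0.03, 0, -1], [0, 0, 0.015, 0, -1], [0, 0, 0.006, 0, -1], [0, 0, 0.002, 0, -1], [0, 0, 0, 0, -1]])

```text
time_s: 8.32
tcp_pos: [0.5515, -0.0367, 0.0832]
tool_rot: [180.0, -0.0, 163.3]
force: [-0.6, 0.9, -0.6]
opening: 0.0219
grip_force: 30.0
```

Emit:
drive_tool(plan=[[0, 0, 0.001, 0, -1], [0, 0, 0, 0, -1]])

```text
time_s: 8.48
tcp_pos: [0.5518, -0.0367, 0.0829]
tool_rot: [180.0, 0.1, 163.4]
force: [0.1, -0.6, -1.3]
opening: 0.0214
grip_force: 30.0
```

Emit:
drive_tool(plan=[[0, 0, 0.0008, 0, -1], [0, 0, 0, 0, -1]])

```text
time_s: 8.65
tcp_pos: [0.5516, -0.0367, 0.0818]
tool_rot: [180.0, 0.0, 163.4]
force: [-0.1, -0.5, -1.3]
opening: 0.0219
grip_force: 30.0
```

Emit:
drive_tool(plan=[[0, 0.006, 0, 0, -1], [0, 0.01, 0, 0, -1], [0, 0.01, 0, 0, -1], [0, 0.01, 0, 0, -1], [0, 0.01, 0, 0, -1], [0, 0.01, 0, 0, -1], [0, 0.01, 0, 0, -1], [0, 0.01, 0, 0, -1], [0, 0.01, 0, 0, -1], [0, 0.01, 0, 0, -1], [0, 0.01, 0, 0, -1], [0, 0.01, 0, 0, -1], [0, 0.01, 0, 0, -1], [0, 0.01, 0, 0, -1], [0, 0.01, 0, 0, -1], [0, 0, 0, 0, -1]])

```text
time_s: 9.98
tcp_pos: [0.5934, 0.105, 0.0813]
tool_rot: [180.0, 0.0, 163.5]
force: [-0.5, 0.7, -0.5]
opening: 0.0218
grip_force: 30.0
```

Emit:
drive_tool(plan=[[0, 0.01, 0, 0, -1], [0, 0.01, 0, 0, -1], [0, 0.01, 0, 0, -1], [0, 0.01, 0, 0, -1], [0, 0.01, 0, 0, -1], [0, 0.01, 0, 0, -1], [0, 0.01, 0, 0, -1], [0, 0, 0, 0, -1], [0, 0, 0, 0, -1]])

```text
time_s: 10.73
tcp_pos: [0.6129, 0.1709, 0.0812]
tool_rot: [-180.0, -0.0, 163.5]
force: [-0.4, -0.7, -1.1]
opening: 0.0219
grip_force: 30.0
```

Run:
```python
from h import *
s=bot.sense();print(s['time_s'],s['tcp_pos'],s['force'])
I=bot.capture('side');cv2.imwrite('pics/s3.png',I[100:400,60:460].repeat(2,0).repeat(2,1))
print([(d['position'],d['p']) for d in bot.search_frame('side','chip_a')])
```

```text
10.7333 [0.61285996 0.17093711 0.08119768] [-0.38449836 -0.67530459 -1.13152688]
[([285.5, 378.0], 0.66), ([322.3, 307.2], 0.61), ([186.2, 309.5], 0.57), ([175.4, 319.8], 0.57), ([360.8, 253.9], 0.5)]
```

View pics/s3.png

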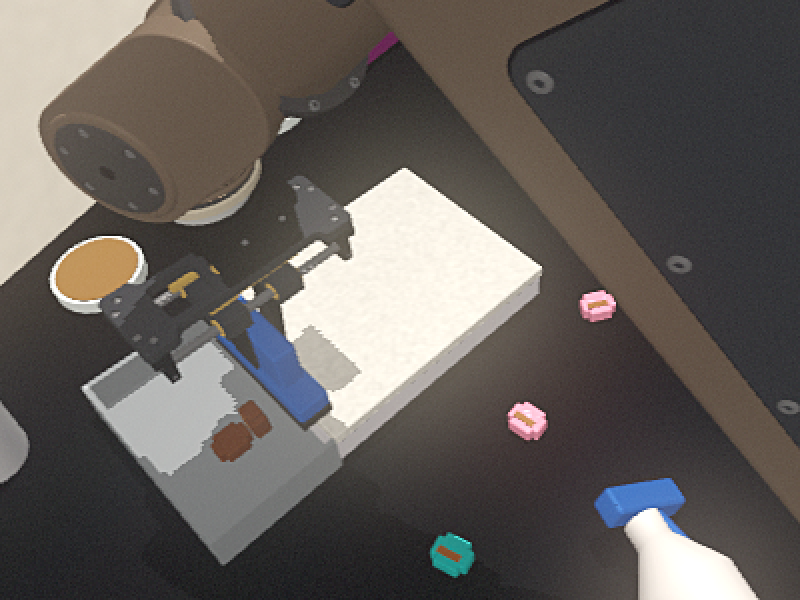

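Both chips are off the board and in the tray, at crop (232,442) and (255,418). I'm lifting a little and drawing back to the board's centre.

Emit:
drive_tool(plan=[[0, 0, -0.01, 0, -1], [0, -0.02, 0, 0, -1], [0, -0.03, 0, 0, -1], [0, -0.03, 0, 0, -1], [0, -0.03, 0, 0, -1], [0, -0.02, 0, 0, -1], [0, 0, 0.008, 0, -1], [0, 0, 0.002, 0, -1], [0, 0, 0, 0, -1]])

```text
time_s: 11.58
tcp_pos: [0.5759, 0.0459, 0.0812]
tool_rot: [180.0, -0.0, 163.4]
force: [0.7, 0.1, -1.2]
opening: 0.0217
grip_force: 30.0
```

Emit:
drive_tool(plan=[[0, 0, 0.0004, 0, -1], [0, 0, 0, 0, -1]])

```text
time_s: 11.75
tcp_pos: [0.5761, 0.0466, 0.081]
tool_rot: [180.0, 0.0, 163.5]
force: [0.3, -0.0, -1.2]
opening: 0.0217
grip_force: 30.0
```

Run:
```python
from h import *
s=bot.sense();print(s['time_s'],s['tcp_pos'],s['force'])
I=bot.capture('side');cv2.imwrite('pics/s4.png',I[200:400,60:300].repeat(3,0).repeat(3,1))
```

```text
11.75 [0.5760897  0.04661512 0.08098843] [ 0.32524108 -0.0217453  -1.21354911]
```

View pics/s4.png

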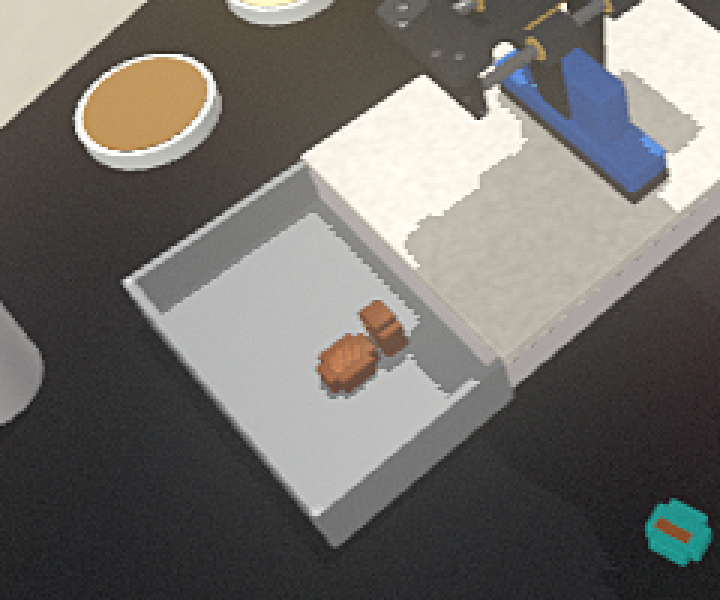

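Both chips lie in the tray, at crop (347,363) and (384,327), and the board is clear. I'm feeling for contact, then letting go.

Emit:
drive_tool(plan=[[0, 0, 0.0005, 0, -1], [0, 0, 0, 0, -1], [0, 0, 0, 0, -1]])

```text
time_s: 12.05
tcp_pos: [0.5761, 0.0464, 0.0809]
tool_rot: [180.0, 0.0, 163.5]
force: [-0.3, 4.1, 5.6]
opening: 0.0217
grip_force: 30.0
```

Emit:
drive_tool(plan=[[0, 0, 0.0005, 0, -1], [0, 0, 0, 0, -1], [0, 0, 0, 0, -1]])

```text
time_s: 12.3
tcp_pos: [0.5761, 0.0464, 0.0809]
tool_rot: [179.9, 0.1, 163.5]
force: [-1.7, 4.0, 11.2]
opening: 0.022
grip_force: 30.0
```

Emit:
drive_tool(plan=[[0, 0, -0.0005, 0, -1], [0, 0, 0, 0, -0.3], [0, 0, 0, 0, 0], [0, 0, 0, 0, 0.3], [0, 0, 0, 0, 0.3], [0, 0, 0, 0, 0.3], [0, 0, 0, 0, 0.3], [0, 0, 0, 0, 0.3], [0, 0, 0, 0, 0.3]])

```text
time_s: 13.05
tcp_pos: [0.5759, 0.0457, 0.0804]
tool_rot: [180.0, 0.0, 163.5]
force: [0.7, -0.9, -0.3]
opening: 0.0612
grip_force: 0.0
```

Emit:
drive_tool(plan=[[0, 0, -0.01, 0, 0.3], [0, 0, -0.02, 0, 0.3], [0, 0, -0.03, 0, 0.3], [0, 0, -0.03, 0, 0.3], [0, 0, -0.03, 0, 0.3], [0, 0, -0.02, 0, 0.3], [0, 0, 0, 0, 0.3], [0, 0, 0, 0, 0.3]])

```text
time_s: 13.72
tcp_pos: [0.5761, 0.0458, 0.222]
tool_rot: [180.0, 0.1, 163.5]
force: [-0.1, 0.1, -0.2]
opening: 0.0616
grip_force: 0.0
```

Run:
```python
from h import *
s=bot.sense();print(s['time_s'],s['tcp_pos'],s['force'],s['opening'])
I=bot.capture('side');cv2.imwrite('pics/s5.png',I[100:400,60:460].repeat(2,0).repeat(2,1))
```

```text
13.7167 [0.57605435 0.04579785 0.22196576] [-0.10724109  0.05313433 -0.23849161] 0.06164977908807838
```

View pics/s5.png

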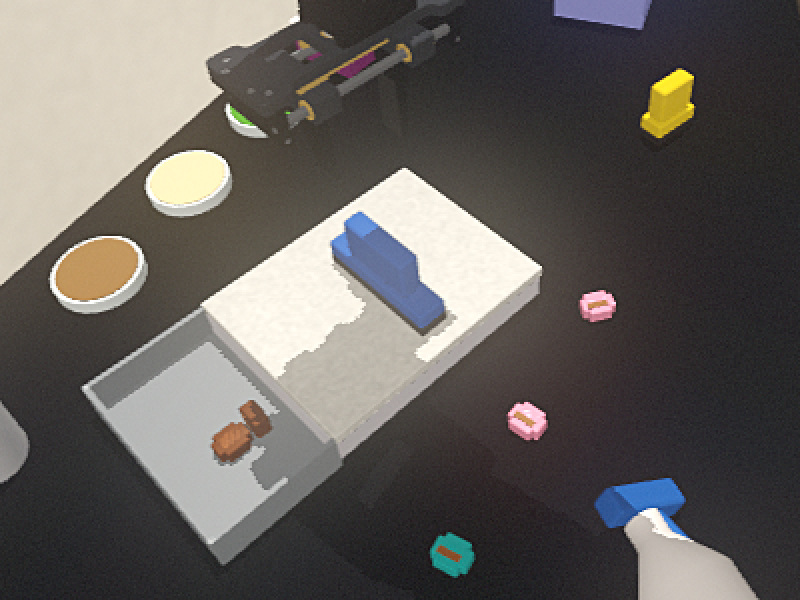

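The scraper stands upright on the cleared board at crop (388,275), both chips are in the tray at (232,442) and (255,418), and the gripper is clear.

```bash
python3 -c "
from workcell import bot
print(bot.job_done())"
```

```text
the job is handed in; nothing more can be done
None
```

The job is done and handed in at about 14 s: both bark chips were wiped into the catch tray, and the blue scraper stands upright, released, on the cleared white board.

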